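Check the last pad eye in the fixture and hang the batch on the paint rack

ROBOT

A 6-joint arm with a two-finger parallel gripper is mounted at the origin on a cart in front of the work surface, level with it; the furniture and walls round the work are solid. World frame = base frame: x ahead of the robot, y to its left, z up, the work surface at z = 0. Lengths are in m, angles in degrees, forces in N, time in s.
With the tool pointing down it reaches from about 0.375 to 0.975 m from the base axis. Payload 3.8 kg.
Tool frame: the origin (TCP) lies midway between the tips of the shut fingers; the grasp point (between the pads) lies 19 mm behind it; z points along the fingers, y is the line along which they close (so a half turn about z gives the same grasp; the last joint's range is limited). The gripper opens to 88 mm and grips with 3 to 60 N. Pads are 18 mm wide; open, the fingers measure 123 mm over their backs; the gripper's body (75 mm by 187 mm) begins 45 mm behind the grasp point.
Start: joints at [-70.755, 15.12, 91.902, -0, 72.978, -2.114], TCP at [0.246, -0.629, 0.216] pointing down, gripper open.
Joint ranges: [-150.88, 150.88], [-54.13, 125.18], [17.81, 147.31], [-75.09, 255.09], [0, 152.58], [-146.25, 146.25]. Speed limits (degrees/s): [147.25, 147.25, 180, 180, 180, 180].

INTERFACE

Orientations are given as [roll, pitch, yaw] about the fixed x, y, z axes, in that order (R = Rz(yaw) Ry(pitch) Rx(roll)).
In Python, from rig import arm gives the robot as it stands.
- The arm moves only by the shell command python3 -m inch 'ROWS'. ROWS is JSON, a list that holds one entry, the list of rows, each a list of 5 numbers: the shift along the tool's x, y, z in mm, then the turn about the tool's z in rad, then the closure, from -1 (fully open) to 1 (shut), so that 0 is half open. A call has 1 to 8 rows; each row is the pose to reach, as a shift and turn from the pose commanded when the call began, along the tool's axes at that moment; what a row does not reach only later rows make up. A row lasts 1/8 s, in which the tool goes at most 62.5 mm and 10.7 degrees, less where a joint would pass 70% of its speed; a pose out of reach is approached as far as the arm can. A call with a gripper value outside its range is refused whole. The fingers move at their own pace and stop on an object; the grip force is fixed at half the most. Time passes only in rows, so rows that repeat a pose let the fingers close. It gives the time, the measured TCP pose, the force, the opening and the grip force at its end, in the units of the state.
- arm.state(): the state, without advancing time (a new reading comes with each control period).
- arm.snapshot(name): name is "scene" or "top"; returns the picture (420x560x3 uint8, red, green, blue); there is no depth.
- arm.camera_info(name): a dict with "K" (3x3 intrinsics, pixels), "k1" (the pictures are not rectified: a ray, as slopes to the right and down, at radius r is drawn at 1 + k1 r^2 times it, then the intrinsics apply), "rvec" (rotation vector, rad) and "tvec" (3), from world to camera coordinates, as OpenCV has them. Camera axes: x right, y down, z forward; pixel columns grow to the right and rows downward; lengths in m; the calibration is good to about 2 mm. A picture is of the moment at which its call begins. camera_info takes no time and is no camera call.
- arm.job_done(): hands the job in; it is judged then, once.
The state is a dict: "time_s": time; "q": joint angles; "joint_vel": joint speeds; "joint_efforts": joint torques, N m; "eef_pos": TCP position; "tcp_rot": TCP orientation; "contact_force": force on the tool from outside, world axes, zero at the start; "ft_torque": the same for the moment, N m; "finger_gap": opening from 0.0 (shut) to 1.0 (fully open); "finger_force": force on a finger pad.
Only numpy, scipy, OpenCV 4.12 (cv2) and the standard library are available. Lean on these libraries where they do the work, as an engineer would, in place of code of your own. Each camera call takes 0.05 s, during which the arm holds its last target. There are 200 camera calls.

TASK

The last pad eye of the batch is still pinned in the green checking fixture: press the gauge's button until its foot stands on the flange and keep it there for a second to read the thickness, then pull the index plunger up and twist it so that it stays latched out when let go. Draw that pad eye out to the front, hang it by its eye on the paint rack, and turn the plunger of the empty fixture back so that it springs home. Hang every other pad eye that stands on the bench on the rack too, each by its eye on a hook of its own, and do not disturb the tape measure and the wall detector.

Things in the scene. Friction and masses are not known exactly. Their poses are not given: they have to be found in the camera images.
- eye_a_mid (a point): Pad eye pinned in the fixture at the start: cast aluminium, 0.3 kg, same at both ends. Flange 148 (x) x 44 (y) x 12 mm with a 12 mm hole 58 mm from the middle at each end; on its middle a boss 30 (x) x 44 (y) mm, top 26 mm above the underside, carries an upright bow. Hold it across the 44 mm of the boss. This point: its centre, 32 mm above the underside, z up.
- eye_a_bow (a point): Point under the top of eye_a's bow, 56 mm above its underside: rests on the hook. The bow (the eye) is 8 mm round bar in the plane across the flange (y-z), 44 mm wide outside, top 64 mm above the underside; its opening looks along x, is 28 mm wide and 30 mm high (26 to 56 mm above the underside), top corners rounded.
- eye_b_mid (a point): Centre (32 mm above the underside, axes as eye_a) of another such pad eye; at the start it stands on its flange on the bench, left of the fixture. May be absent.
- eye_b_bow (a point): Point under the top of the bow of eye_b, 56 mm above its underside.
- eye_c_mid (a point): Centre (32 mm above the underside, axes as eye_a) of another such pad eye; at the start it stands on its flange on the bench, left of the fixture. May be absent.
- eye_c_bow (a point): Point under the top of the bow of eye_c, 56 mm above its underside.
- eye_d_mid (a point): Centre (32 mm above the underside, axes as eye_a) of another such pad eye; at the start it stands on its flange on the bench, left of the fixture. May be absent.
- eye_d_bow (a point): Point under the top of the bow of eye_d, 56 mm above its underside.
- fixture_bed (a point): Middle of the bed of the green checking fixture (98 x 186 mm, fixed), 18 mm above the bench: the pad eye's underside rests here, its length along y. z up, -x to the open front. Low arms reach over the flange from behind at y = +58 mm (plunger, 43 mm high) and y = -58 mm (gauge, 55 mm high): the pad eye comes out only to the front, level for 40 mm or more, then up. The boss is free all round.
- fixture_front (a point): Point on the bed's level, 60 mm in front (-x) of fixture_bed: the pad eye's middle when it is drawn clear of the arms. The arms clear the top of the flange by 3 mm and overhang to 14 mm in front of fixture_bed; guides 28 mm high leave the flange 1.5 mm at each end; its rear edge stands 1 to 2 mm off the arms' columns.
- plunger (a joint): Lift of the sprung index plunger (m): 0 = down, 9 mm pin in the flange's hole; pin clear above 0.007; stop 0.014. Spring 8 N (down) to 14 N (top). From 0.011 up it can be twisted; twisted over 1 rad either way (stop at a quarter turn) a cross lug under the knob lands on steel seats when let go and it stays out at about 0.010. It drops home when twisted back to within 0.2 rad of 0.
- plunger_knob: Round black knurled knob with a red cap on the plunger, 26 mm across, 18 mm high; rises with it and turns about its vertical axis, stiffly, staying where turned. Its origin is on the axis at bench height (not at the knob); its yaw relative to the fixture is the twist: 0 at the start, -1.57 to 1.57.
- knob_grip (a point): Middle of the plunger knob, on its axis, half-way up (63 mm above the bench when down). The arm's top is 20 mm below it then; the lug and seats between lie within 12 mm of the axis.
- gauge (a joint): Downward travel of the thickness gauge's sliding foot (m): 0 = up, held by its spring (2.4 N, 4.4 N at 0.010); at 0.010 the foot stands on the 12 mm flange; stop 0.0125. Rises by itself when let go. A red needle on the dial behind follows it.
- gauge_button (a point): Top centre of the round black button, 26 mm across, on the gauge's stem; 80 mm above the bench when up. Pressed straight down it lowers the foot.
- gauge_foot: Steel disc under the gauge's stem, 24 mm across, 5 mm thick; bridges the hole in the flange. Its origin is on the stem's axis at bench height when up (not at the disc).
- tape_measure: Yellow pocket tape measure, 35 x 67 x 60 mm, standing on the bench below the rack; origin at the centre of its underside. A bystander.
- stud_finder: White and black wall detector, 113 x 53 x 35 mm, lying right of the fixture; origin at the centre of its underside. A bystander.
- hook0 (a point): Leftmost of the four hooks of the paint rack (a fixed 14 mm rail, 207 mm up, on two posts). Each is a flat bar 12 mm wide, 5 mm thick that juts from the rail 74 mm level to the front (-x), then bends up: tip 89 mm in front of the rail's axis, 8 mm higher. This point: on top of the level part, 210 mm above the bench, 60 mm in front of the rail's axis; x points to the rail, z up. Nothing is above.
- hook1 (a point): The same point on hook 1, 96 mm to the right (rack's -y) of hook0.
- hook2 (a point): The same point on hook 2, 192 mm to the right (rack's -y) of hook0.
- hook3 (a point): The same point on hook 3, 288 mm to the right (rack's -y) of hook0.

How it is judged:
By the outcome, as a careful person would: the job done as asked, in the order asked, and still so for the second after the job is handed in, with the robot touching nothing.
Of eye_b, eye_c, eye_d only 2 to 3 are there at a start; the rules pass over those that are not, and their reading is None.
At some moment in a run one of eye_c, eye_d may be knocked a few centimetres aside while the robot is not near it.
It also fails if it takes over 208 s, if anything falls off the work surface, if the arm or the gripper's body presses on something with over 40 N, if the wrist force passes 120 N, or if a joint passes its speed limit or range.

## Working session

There is one attempt and no reset: what is moved stays moved. The work goes in short steps, Python scripts to look and compute and a shell command to move; the robot and the scene stay as the last step left them, time stands still between calls to the robot, and variables do not carry over. Pictures are saved under pics/ and viewed, at most 14 in all, crops included, and the job is handed in when it is done.

```bash
ls; mkdir -p pics; python3 - <<'E'
from rig import arm
import cv2
for n in("scene","top"):
    cv2.imwrite(f"pics/{n}0.png",cv2.resize(arm.snapshot(n)[:,:,::-1],(800,600),interpolation=cv2.INTER_CUBIC)); print(arm.camera_info(n))
print(arm.state())
E
```

```text
pics
{'K': array([[399.73186618,   0.        , 278.33621445],
       [  0.        , 399.73186618, 211.90040218],
       [  0.        ,   0.        ,   1.        ]]), 'k1': -0.06756325143894279, 'rvec': array([ 0.98795991, -2.47420131,  1.03520049]), 'tvec': array([0.44010272, 0.30308373, 0.90891569])}
{'K': array([[435.74578585,   0.        , 282.39949052],
       [  0.        , 435.74578585, 202.81310225],
       [  0.        ,   0.        ,   1.        ]]), 'k1': -0.05887985449477928, 'rvec': array([ 2.1659835 , -2.18942131,  0.08159439]), 'tvec': array([0.10061404, 0.55010473, 1.15994883])}
{'time_s': 0.1, 'q': array([-7.07549574e+01,  1.51658198e+01,  9.19713694e+01, -3.38057789e-04,
        7.29787782e+01, -2.11535696e+00]), 'joint_vel': array([ 0.13779658, -0.03553224, -0.19007012, -0.08028198,  0.0031483 ,
        0.03006924]), 'joint_efforts': array([ 3.86392176e-04, -5.03617752e+01, -3.58070469e+01,  7.31473672e-02,
        2.32919329e-02, -4.73736156e-05]), 'eef_pos': array([ 0.24561713, -0.62799714,  0.21482048]), 'tcp_rot': array([-1.79884100e+02, -3.95770313e-03,  2.13604949e+01]), 'contact_force': array([ 0.33088741, -0.61637414,  0.01854438]), 'ft_torque': array([-0.00925501, -0.02930375,  0.05555338]), 'finger_force': 0.0, 'finger_gap': 0.9985728442769829}
```

View pics/scene0.png

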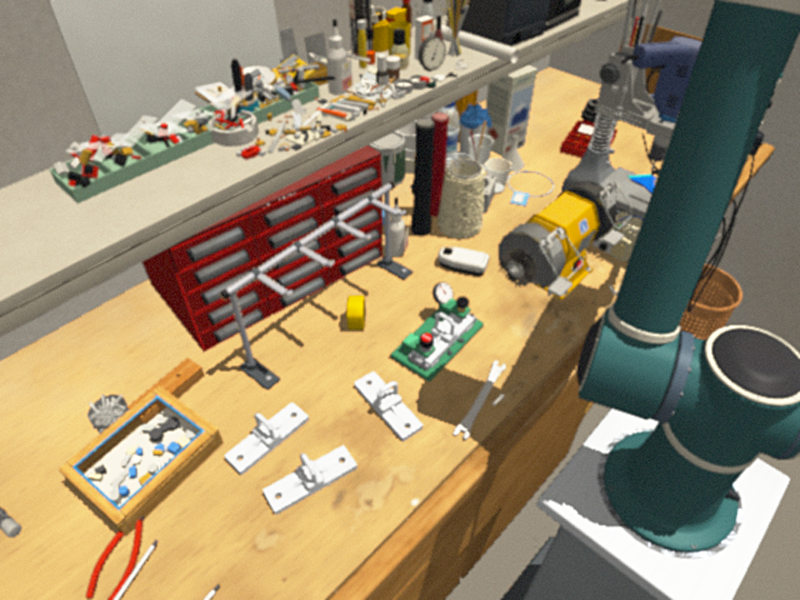

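View pics/top0.png

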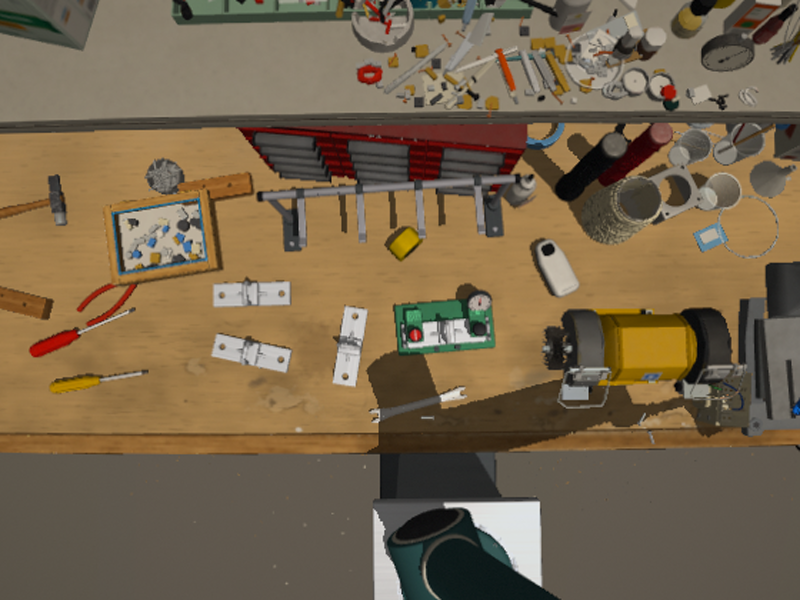

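Three loose pad eyes, one in the fixture, and the rack with 4 hooks: in the 800×600 top view the fixture is at (445,327), the loose eyes at (252,293), (252,352), (350,345), and the hooks at x≈301, 360, 420, 480. I'll enlarge it for measurement.

```bash
cat > h.py <<'E'
from rig import arm
import cv2,numpy as np
from scipy.spatial.transform import Rotation as R
def crop(n,x0,y0,x1,y1,f,s,grid=20):
    im=arm.snapshot(n)[y0:y1,x0:x1,::-1]; im=cv2.resize(im,None,fx=s,fy=s,interpolation=cv2.INTER_CUBIC)
    for x in range(-(-x0//grid)*grid,x1,grid): cv2.putText(im,str(x),(int((x-x0)*s),9),0,.33,(255,0,255),1); cv2.line(im,(int((x-x0)*s),10),(int((x-x0)*s),16),(255,0,255),1)
    for y in range(-(-y0//grid)*grid,y1,grid): cv2.putText(im,str(y),(0,int((y-y0)*s)),0,.33,(255,0,255),1)
    cv2.imwrite(f"pics/{f}.png",im)
def ray(n,u,v):
    c=arm.camera_info(n);K=c["K"];p=np.array([(u-K[0,2])/K[0,0],(v-K[1,2])/K[1,1]]);q=p.copy()
    for _ in range(30): q=p/(1+c["k1"]*(q@q))
    M=cv2.Rodrigues(c["rvec"])[0]; return -M.T@c["tvec"],M.T@np.array([*q,1])
def at(n,u,v,z):
    o,d=ray(n,u,v); return o+d*(z-o[2])/d[2]
def proj(n,P):
    c=arm.camera_info(n);K=c["K"];M=cv2.Rodrigues(c["rvec"])[0];p=M@np.asarray(P,float)+c["tvec"];q=p[:2]/p[2];q=q*(1+c["k1"]*(q@q))
    return q*K[0,0]+K[:2,2]
def tri(u,v,U,V):
    a,d=ray("top",u,v);b,e=ray("scene",U,V);A=np.c_[d,-e];s,t=np.linalg.lstsq(A,b-a,rcond=None)[0];p,q=a+d*s,b+e*t
    return (p+q)/2,np.linalg.norm(p-q)
def go(x,y,z,yaw=None):
    s=arm.state();M=R.from_euler("xyz",s["tcp_rot"],degrees=True).as_matrix()
    d=M.T@(np.array([x,y,z])-s["eef_pos"])*1000
    # turn about tool z: tool z is down
    t=0 if yaw is None else (-(yaw-s["tcp_rot"][2])+90)%180-90
    print("rel mm",d.round(1),"turn rad",round(np.radians(t),3),"alt",round(np.radians(t-180*np.sign(t)),3),"q6",s["q"][5].round(1),"t",s["time_s"])
def st():
    s=arm.state();print(s["time_s"],s["eef_pos"].round(4),s["tcp_rot"].round(1),s["contact_force"].round(1),s["finger_gap"].round(3),s["finger_force"].round(1))
E
python3 - <<'E'
from h import *
crop("top",140,115,380,285,"t1",3.33)
crop("scene",150,120,370,270,"s1",3.6)
crop("scene",150,240,310,370,"s2",4.6)
E
```

```text
(no output)
```

View pics/t1.png

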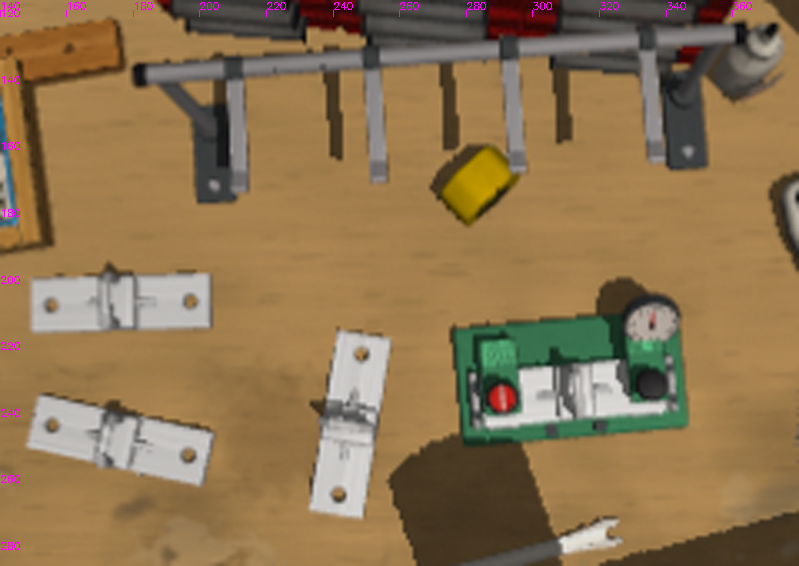

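View pics/s1.png

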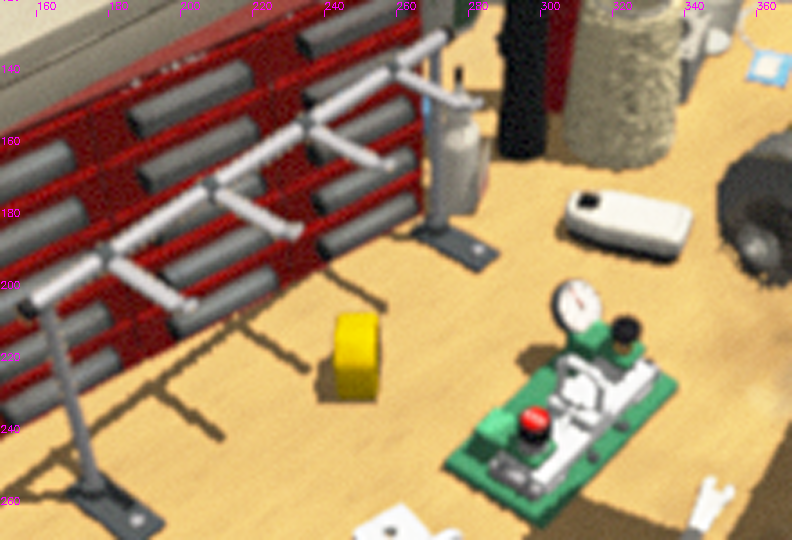

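The top crop shows knob cap (502,397), button (651,384), hook tips (239,188)…(655,158), and flange holes of each eye. Computing positions.

```bash
python3 - <<'E'
from h import *
f=lambda x,y,z:at("top",140+x/3.33-.15,115+y/3.33-.15,z)
np.set_printoptions(precision=4,suppress=True)
C=[f(*c,.018) for c in((452,328),(679,307),(688,424),(466,444))]
print("bed",np.mean(C,0),[np.linalg.norm(C[i]-C[i-1]).round(4) for i in range(4)],"yaw long (left-right)",np.degrees(np.arctan2(*(C[0]-C[1])[[1,0]])))
k,b=f(502,397,.072),f(651,384,.080)
print("knob",k,"button",b,np.linalg.norm((k-b)[:2]),"yaw",np.degrees(np.arctan2(*(k-b)[[1,0]])),"mid",(k+b)/2)
# scene crops
print("tri knob",tri(140+502/3.33-.15,115+397/3.33-.15,150+534/3.6-.15,120+417/3.6-.15))
print("tri button",tri(140+651/3.33-.15,115+384/3.33-.15,150+626/3.6-.15,120+327/3.6-.15))
for n,p,q in(("e1",(51,305),(190,300)),("e2",(53,425),(188,455)),("e3",(361,353),(338,494))):
    p,q=f(*p,.012),f(*q,.012);print(n,(p+q)/2,np.linalg.norm(p-q),"yaw",np.degrees(np.arctan2(*(p-q)[[1,0]])))
J=[];T=[]
for t,j in(((239,190),(233,65)),((379,180),(373,55)),((517,170),(510,47)),((655,159),(647,37))):
    t,j=f(*t,.218),f(*j,.214);T.append(t);J.append(j);print("tip",t,"rail",j,np.linalg.norm((t-j)[:2]))
print("rack y dir",np.degrees(np.arctan2(*(T[0]-T[3])[[1,0]])),np.linalg.norm(T[0]-T[3]))
for (x,y) in((190,305),(299,230),(393,165),(480,103)): print(x,y)
S=[(190,305),(297,231),(391,165),(476,103)]
for i,(x,y) in enumerate(S):
    a=[(239,190),(379,180),(517,170),(655,159)][i];print(tri(140+a[0]/3.33-.15,115+a[1]/3.33-.15,150+x/3.6-.15,120+y/3.6-.15))
E
```

```text
bed [0.4831 0.0167 0.018 ] [np.float64(0.095), np.float64(0.1863), np.float64(0.0955), np.float64(0.1811)] yaw long (left-right) 94.66099659245022
knob [0.4659 0.0741 0.072 ] button [ 0.4745 -0.0409  0.08  ] 0.11528263256828786 yaw 94.30587072629946 mid [0.4702 0.0166 0.076 ]
tri knob (array([0.4656, 0.0739, 0.0739]), np.float64(0.0007420115307483644))
tri button (array([ 0.4739, -0.0416,  0.0778]), np.float64(0.001672695667251696))
e1 [0.5473 0.3874 0.012 ] 0.11577492013691555 yaw 91.4324137184229
e2 [0.4342 0.3866 0.012 ] 0.11464491352531919 yaw 77.22681574227353
e3 [0.4462 0.1982 0.012 ] 0.11634618286146897 yaw -9.570699188252513
tip [0.6079 0.2545 0.218 ] rail [0.6962 0.2598 0.214 ] 0.08845524639495515
tip [0.6137 0.1584 0.218 ] rail [0.7019 0.1625 0.214 ] 0.08835352152549493
tip [0.6195 0.0638 0.218 ] rail [0.7064 0.0674 0.214 ] 0.08699084977163378
tip [ 0.6261 -0.0308  0.218 ] rail [ 0.7125 -0.0277  0.214 ] 0.08644448269416677
rack y dir 93.63812824212899 0.28588788186746006
190 305
299 230
393 165
480 103
(array([0.6077, 0.2543, 0.2173]), np.float64(0.0008648127529896616))
(array([0.6133, 0.1579, 0.2165]), np.float64(0.0016398366105707738))
(array([0.6191, 0.0632, 0.2161]), np.float64(0.0019020765453306085))
(array([ 0.6251, -0.0316,  0.2179]), np.float64(0.002553797693121983))
```

View pics/s2.png

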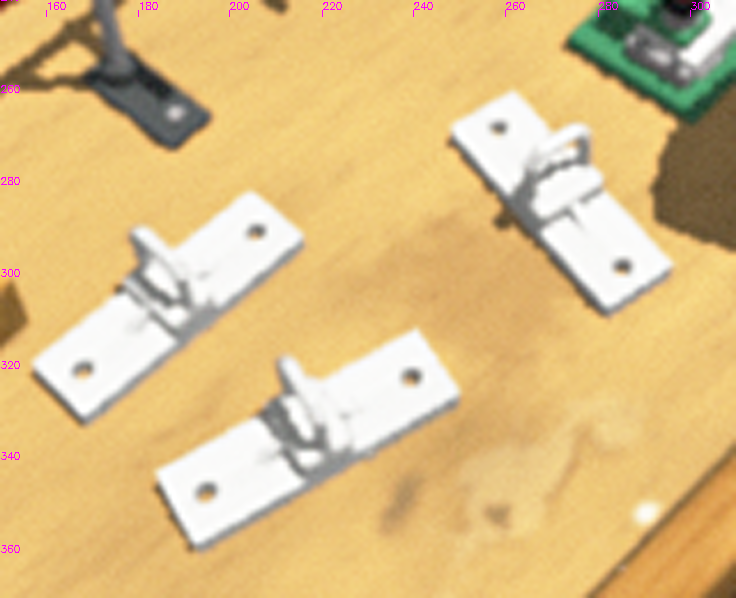

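```bash
python3 - <<'E'
from h import *
print("dial centre",tri(140+651/3.33,115+318/3.33,150+578/3.6,120+303/3.6))
print("dial top",tri(140+651/3.33,115+299/3.33,150+577/3.6,120+281/3.6))
print("post",at("top",140+165/3.33,115+72/3.33,.207))
print([at("top",u*.7,v*.7,.15).round(3) for u,v in((600,310),(562,310),(575,395),(690,385))])
go(.474,-.041,.30,94.4);go(.474,-.041,.085,94.4)
E
```

```text
dial centre (array([ 0.52460991, -0.04476603,  0.06736604]), np.float64(0.0033445000148135165))
dial top (array([ 0.53440088, -0.046036  ,  0.08443247]), np.float64(0.013062610296369525))
post [0.69333225 0.30839391 0.207     ]
[array([ 0.503, -0.239,  0.15 ]), array([ 0.503, -0.174,  0.15 ]), array([ 0.36 , -0.192,  0.15 ]), array([ 0.374, -0.389,  0.15 ])]
rel mm [ 426.5 -463.9  -84.1] turn rad -1.275 alt 1.867 q6 -2.1 t 0.25
rel mm [ 426.5 -463.7  130.9] turn rad -1.275 alt 1.867 q6 -2.1 t 0.25
```

```bash
python3 -m inch '[[[0,0,-60,0,1],[0,0,-120,0,1],[0,0,-120,0,1]]]'; python3 -m inch '[[[40,-45,0,-0.15,1],[80,-90,0,-0.3,1],[120,-135,0,-0.45,1],[160,-180,0,-0.6,1],[200,-225,0,-0.75,1],[240,-270,0,-0.9,1],[280,-315,0,-1.05,1],[310,-340,0,-1.2,1]]]'; python3 - <<'E'
from h import *
st();go(.474,-.041,.10,94.4)
E
```

```text
time_s: 0.62
eef_pos: [0.2468, -0.6314, 0.344]
tcp_rot: [179.3, 0.0, 21.4]
contact_force: [0.2, -0.3, 0.0]
finger_gap: 0.681
finger_force: 0.0
time_s: 1.62
eef_pos: [0.4106, -0.1964, 0.3351]
tcp_rot: [-180.0, -0.0, 90.5]
contact_force: [0.4, -0.7, -0.8]
finger_gap: 0.006
finger_force: 0.0Traceback (most recent call last):
  File "<stdin>", line 2, in <module>
  File "h.py", line 28, in st
    s=arm.state();print(s["time_s"],s["eef_pos"].round(4),s["tcp_rot"].round(1),s["contact_force"].round(1),s["finger_gap"].round(3),s["finger_force"].round(1))
                                                                                                            ^^^^^^^^^^^^^^^^^^^^^
AttributeError: 'float' object has no attribute 'round'
```

```bash
sed -i 's/s\["finger_gap"\].round(3),s\["finger_force"\].round(1)/round(s["finger_gap"],3),round(s["finger_force"],1)/' h.py; python3 -m inch '[[[155,60,200,-0.068,1],[155,60,200,-0.068,1],[155,60,200,-0.068,1],[155,60,200,-0.068,1],[155,60,200,-0.068,1],[155,60,200,-0.068,1]]]'; python3 - <<'E'
from h import *
st();go(.474,-.041,.10,94.4)
E
```

```text
time_s: 2.38
eef_pos: [0.4699, -0.0439, 0.1355]
tcp_rot: [-179.9, 0.0, 94.1]
contact_force: [-0.0, 0.8, 0.6]
finger_gap: 0.008
finger_force: 0.0
2.375 [ 0.4699 -0.0439  0.1355] [-179.9    0.    94.1] [-0.   0.8  0.6] 0.008 0.0
rel mm [ 2.6  4.4 35.5] turn rad -0.005 alt 3.136 q6 -12.4 t 2.375
```

```bash
python3 -m inch '[[[2.6,4.4,30,-0.005,1],[2.6,4.4,50,-0.005,1],[2.6,4.4,53,-0.005,1],[2.6,4.4,53,-0.005,1]]]'; python3 -m inch '[[[0,0,4,0,1],[0,0,8,0,1],[0,0,12,0,1],[0,0,13,0,1],[0,0,13,0,1],[0,0,13,0,1],[0,0,13,0,1],[0,0,13,0,1]]]';
```

```text
time_s: 2.88
eef_pos: [0.4758, -0.0421, 0.0847]
tcp_rot: [179.9, 0.0, 94.2]
contact_force: [-0.2, 0.5, -0.1]
finger_gap: 0.004
finger_force: 0.0
time_s: 3.88
eef_pos: [0.4747, -0.0411, 0.0701]
tcp_rot: [180.0, 0.0, 94.3]
contact_force: [-0.4, 0.9, 0.1]
finger_gap: 0.007
finger_force: 0.0
```

```bash
python3 -m inch '[[[0,0,2,0,1],[0,0,3,0,1],[0,0,3,0,1],[0,0,3,0,1]]]'; python3 - <<'E'
from h import *
crop("scene",260,170,350,240,"s3",8)
E
```

```text
time_s: 4.38
eef_pos: [0.4746, -0.041, 0.067]
tcp_rot: [-180.0, -0.0, 94.3]
contact_force: [-0.5, 0.6, -0.6]
finger_gap: 0.004
finger_force: 0.0
```

View pics/s3.png

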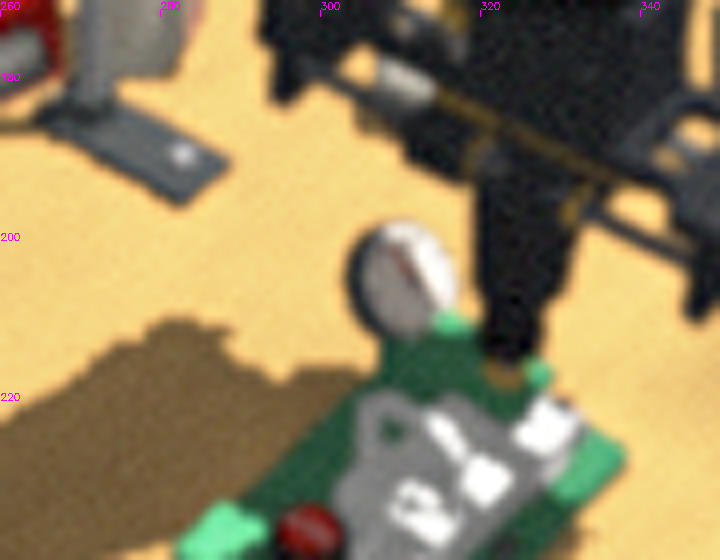

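Gripper fingertips end near (323,215); the needle appears barely changed and there is no contact force. Check where the TCP and button should project, and the top view.

```bash
python3 - <<'E'
from h import *
s=arm.state()
p=s["eef_pos"];print(s["joint_efforts"].round(2),p,proj("scene",p),proj("scene",[.4742,-.0412,.08]),proj("scene",[.4742,-.0412,.07]),proj("scene",p+[0,0,.019]))
a=arm.snapshot("scene")[170:240,260:350,::-1];b=cv2.imread("pics/scene0.png");b=cv2.resize(b,(560,420),interpolation=cv2.INTER_AREA)[170:240,260:350]
c=arm.snapshot("top")[180:260,260:360,::-1]
f=lambda i:cv2.resize(i,(400,int(400*i.shape[0]/i.shape[1])),interpolation=cv2.INTER_CUBIC)[:311]
cv2.imwrite("pics/c4.png",np.hstack([f(b),f(c)]))
E
```

```text
[ 0.000e+00 -3.214e+01 -3.017e+01  6.000e-02  3.000e-02 -0.000e+00] [ 0.47461955 -0.04105845  0.06700659] [322.78681127 213.42120929] [323.31954808 210.14196957] [323.02372596 212.70700401] [323.34801181 208.53820103]
```

View pics/c4.png

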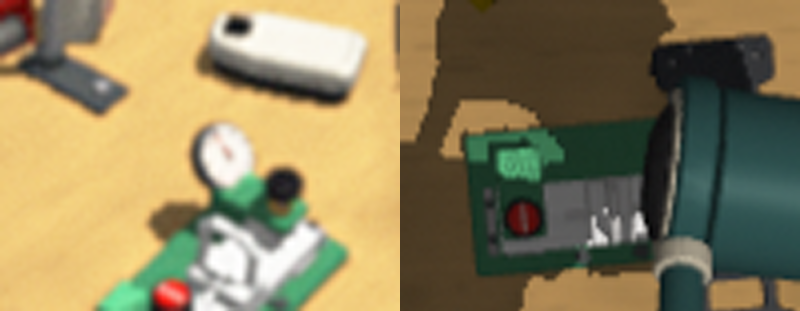

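```bash
cat >> h.py <<'E'
def dial():
    im=arm.snapshot("scene")[196:213,303:317].astype(int); r=im[:,:,0]-im[:,:,1:].max(2)
    return im,r
E
python3 - <<'E'
from h import *
im,r=dial();np.save("dn.npy",im);np.save("full_dn.npy",arm.snapshot("scene"));print(r);print(arm.camera_info("scene")["rvec"],ray("scene",280,210)[0])
E
python3 -m inch '[[[0,0,-15,0,1],[0,0,-30,0,1],[0,0,-30,0,1],[0,0,-30,0,1]]]'; python3 - <<'E'
from h import *
im,r=dial();print(r);np.save("full_up.npy",arm.snapshot("scene"))
a,b=np.load("full_dn.npy")[180:230,290:350],np.load("full_up.npy")[180:230,290:350]
g=lambda i:cv2.resize(np.clip(i[:,:,::-1].astype(float)**.55*12,0,255).astype(np.uint8),(400,333),interpolation=cv2.INTER_CUBIC)
cv2.imwrite("pics/c5.png",np.hstack([g(a),g(b)]))
E
```

```text
[[  35   33   30   33   38   35   36   34   33   29   29   28   27   30]
 [  34   32   37   45   44   37   30   31   30   31   31   30   27   26]
 [  32   44   52   38   24   17   10    8    9   19   29   30   32   30]
 [  42   48   30   11    5    7   11    9    5    9   12   24   31   31]
 [  50   28    9   -2    7   10   14   13   11    4    3   11   28   35]
 [  38   14   -2    0    7   17   23   11   14    4    3    7   18   30]
 [  26    1    0    5    9   11   18   21   13    6    3    3    7   19]
 [  21  -12    1    0    6    8   15   31   22   14    4    1    4   15]
 [  19   -7    2    9    7    7   11   24   20   12    8    1    3   11]
 [  17   -9    3    6    3    7    8    7    8   14   13    3    2    8]
 [  23   -3    1    0    6    5    8    6    9    9    7    6    7    9]
 [  30    3   -1    3    6    7    7    8    8   10    7   16   10    9]
 [  37   10   -7    1    4    4    8    7    8    7    7    2   -4   -7]
 [  45   27    2   -4    6    8    7    6    9    3   -5  -30  -63  -70]
 [  44   35   19   -3   -3    7    3    8    5    7  -13  -49  -95 -100]
 [  3
[... 902 characters left out ...]
0   20   30   14    4    2    3    5   16]
 [  16   -8    3    5    7    5   14   25   26    8    3    2    3   12]
 [  18   -8    1    9    8    6    7   14   15   11    3    2    4    9]
 [  24   -6   -3    3    2    8    7    9   11   11    3    3    5    9]
 [  29    7   -4    3    4    5    5   10   12    9    4    4    5    9]
 [  35   10   -3    1    6    6    9    7    8    2    6    3   -6   -8]
 [  46   20   -1   -4    0    7    7    9    9    3    7  -12  -59  -68]
 [  44   34   18   -2   -2    0    6   12   10    7  -11  -51  -92 -101]
 [  36   48   37   21    5   -4    1    6   -1    0  -24  -57  -79  -85]
 [  35   41   49   40    5  -17  -15  -12  -11  -13  -23  -43  -46  -48]]
```

View pics/c5.png

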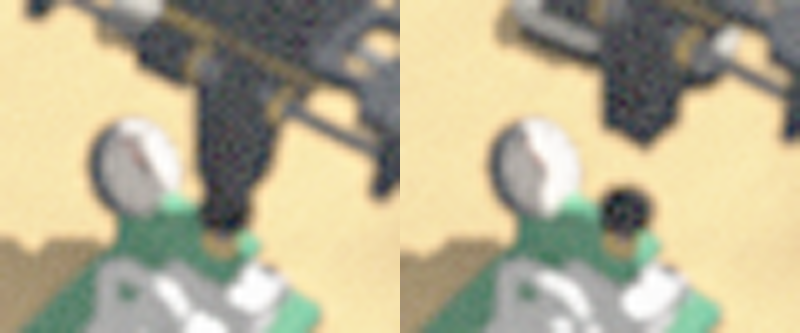

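```bash
python3 - <<'E'
from h import *
p=arm.state()["eef_pos"];print(p,proj("scene",p))
for d in((.01,0,0),(0,.01,0),(0,0,.01)): print(d,proj("scene",p+d)-proj("scene",p))
q=np.array([.4746,-.041,.067]);u=np.array([np.cos(np.radians(4.4)),np.sin(np.radians(4.4)),0])
for z in(.064,.084,.11,.15): print(z,proj("top",q+u*.0935+[0,0,z]).round(1))
E
```

```text
[ 0.47419953 -0.04101137  0.09666723] [323.77734431 205.82826879]
(0.01, 0, 0) [-2.83750142 -1.73839156]
(0, 0.01, 0) [-2.30388661  1.8376762 ]
(0, 0, 0.01) [ 0.30508964 -2.65370428]
0.064 [334.1 192. ]
0.084 [335.  191.1]
0.11 [336.3 189.9]
0.15 [338.4 188. ]
```

```bash
python3 -m inch '[[[0,0,15,0,1],[0,0,30,0,1],[0,0,33,0,1],[0,0,33,0,1]]]'; for i in 1; do python3 -m inch '[[[0,0,3,0,1],[0,0,3,0,1]]]' |grep -E 'pos|force'; done;  python3 -m inch '[[[0,0,3,0,1],[0,0,3,0,1]]]' |grep -E 'pos|force'
```

```text
time_s: 5.72
eef_pos: [0.474, -0.041, 0.0631]
tcp_rot: [-179.9, -0.0, 94.3]
contact_force: [-0.2, 0.4, -0.4]
finger_gap: 0.005
finger_force: 0.0
eef_pos: [0.4748, -0.0411, 0.0611]
contact_force: [-0.3, 0.0, 0.5]
finger_force: 0.0
eef_pos: [0.4745, -0.041, 0.0579]
contact_force: [0.4, 0.2, -0.5]
finger_force: 0.0
```

```bash
python3 -m inch '[[[0,0,3,0,1],[0,0,3,0,1]]]' |grep -E 'pos|contact';  python3 -m inch '[[[0,0,2,0,1],[0,0,2,0,1]]]' |grep -E 'pos|contact'; python3 - <<'E'
from h import *
im,r=dial();print(r[3:11,2:12]);np.save("full_dn2.npy",arm.snapshot("scene"))
E
```

```text
eef_pos: [0.4747, -0.041, 0.0551]
contact_force: [-0.8, -0.2, 3.0]
eef_pos: [0.4747, -0.0411, 0.053]
contact_force: [-1.4, 0.0, 3.0]
[[28 15  6  7 12  3  5  8 11 22]
 [ 6 -1  0  4  9  6  5  7  5 13]
 [-1  2  5  6 10  9 10 13  9  8]
 [-2  3  8  7  9  5 12 21 22  6]
 [ 1  7  6  5  2 10 12 26 26  4]
 [ 2  6  4  9  7 10 14 21 11  5]
 [ 0  7  5  5  8 10 12 13  9 12]
 [-2  4  7  6  5  7 11  4  3 12]]
```

```bash
python3 -m inch '[[[0,0,2,0,1],[0,0,4,0,1],[0,0,4,0,1]]]' |grep -E 'pos|contact';  python3 -m inch '[[[0,0,2,0,1],[0,0,2,0,1]]]' |grep -E 'pos|contact';python3 -m inch '[[[0,0,1,0,1],[0,0,1,0,1]]]' |grep -E 'pos|contact'
```

```text
eef_pos: [0.4747, -0.0411, 0.0489]
contact_force: [-0.3, -0.3, 3.7]
eef_pos: [0.4748, -0.0411, 0.0476]
contact_force: [-2.7, 0.3, 9.0]
eef_pos: [0.4748, -0.0411, 0.0476]
contact_force: [-5.7, 0.9, 16.5]
```

```bash
python3 -m inch '[[[0,0,0,0,1],[0,0,0,0,1],[0,0,0,0,1],[0,0,0,0,1],[0,0,0,0,1],[0,0,0,0,1],[0,0,0,0,1],[0,0,0,0,1]]]' |grep -E 'pos|contact';  python3 -m inch '[[[0,0,0,0,1],[0,0,0,0,1],[0,0,0,0,1]]]' |grep -E 'pos|contact';python3 -m inch '[[[0,0,-3,0,1],[0,0,-10,0,1],[0,0,-40,0,1],[0,0,-70,0,0],[0,0,-70,0,0],[0,0,-70,0,0],[0,0,-70,0,0]]]'; python3 - <<'E'
from h import *
go(.4658,.0740,.10,94.4)
p=arm.state()["eef_pos"];print(p,proj("scene",p),proj("scene",p+[0,0,.022]))
a=arm.snapshot("scene");u,v=[int(i) for i in proj("scene",p)]
i=a[v-45:v+25,u-45:u+45,::-1];cv2.imwrite("pics/c6.png",cv2.resize(np.clip(i.astype(float)**.55*12,0,255).astype(np.uint8),(720,560),interpolation=cv2.INTER_CUBIC));print(u-45,v-45)
E
```

```text
eef_pos: [0.4748, -0.0411, 0.0476]
contact_force: [-5.8, 0.3, 17.5]
eef_pos: [0.4748, -0.0411, 0.0476]
contact_force: [-7.0, 0.5, 15.7]
time_s: 9.95
eef_pos: [0.4734, -0.0409, 0.1144]
tcp_rot: [-179.8, -0.0, 94.3]
contact_force: [-1.2, -0.5, -0.2]
finger_gap: 0.434
finger_force: 0.0
rel mm [115.1   1.1  14.5] turn rad -0.002 alt 3.14 q6 -12.2 t 9.95
[ 0.47336178 -0.04088694  0.11440933] [324.53412572 201.2654824 ] [325.22815205 195.24527641]
279 156
```

View pics/c6.png

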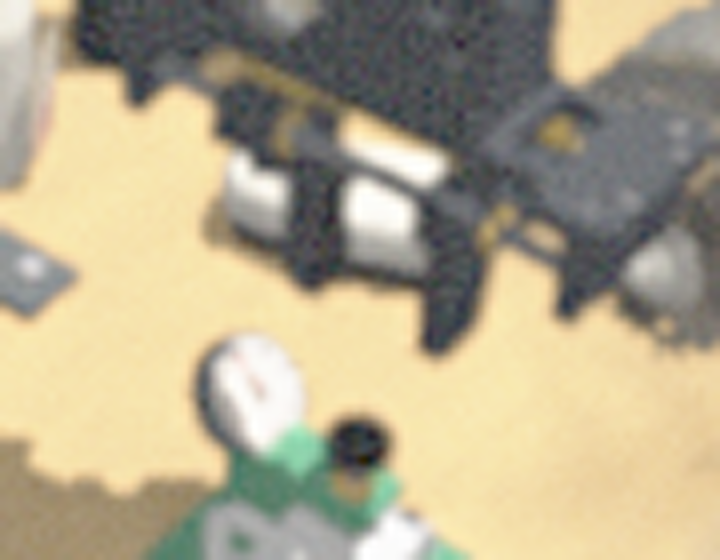

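Fingertip pair at about (325.9,195.7) matches TCP reading + 22 mm: the reported TCP lies ~22 mm below the real tips. I allow for that from here on.

```bash
python3 -m inch '[[[50,1,0,0,0],[115,1,0,0,0],[115,1,0,0,0],[115,1,0,0,0]]]' >/dev/null; python3 - <<'E'
from h import *
st();go(.4658,.0740,.0247,94.4)
E
```

```text
10.5 [0.4665 0.0736 0.1153] [-179.9    0.    94.4] [0.3 0.2 0.7] 0.501 0.0
rel mm [ 0.5 -0.5 90.6] turn rad -0.0 alt 3.141 q6 1.6 t 10.5
```

```bash
python3 -m inch '[[[0,0,40,0,0],[0,0,75,0,0],[0,0,89,0,0],[0,0,89,0,0],[0,0,89,0,0]]]' ; python3 -m inch '[[[0,0,0,0,1],[0,0,0,0,1],[0,0,0,0,1],[0,0,0,0,1],[0,0,0,0,1],[0,0,0,0,1]]]'
```

```text
time_s: 11.12
eef_pos: [0.4683, 0.0733, 0.0282]
tcp_rot: [179.9, -0.0, 94.2]
contact_force: [0.7, -0.1, -0.1]
finger_gap: 0.505
finger_force: 0.0
time_s: 11.88
eef_pos: [0.4669, 0.0738, 0.0279]
tcp_rot: [-180.0, 0.0, 94.3]
contact_force: [-3.0, -0.8, 6.0]
finger_gap: 0.285
finger_force: 30.0
```

```bash
python3 -m inch '[[[0,0,-4,0,1],[0,0,-8,0,1],[0,0,-12,0,1],[0,0,-14,0,1],[0,0,-14,0,1],[0,0,-14,0,1]]]'
```

```text
time_s: 12.62
eef_pos: [0.4665, 0.0737, 0.0406]
tcp_rot: [-179.9, -0.0, 94.3]
contact_force: [3.0, -0.4, -12.9]
finger_gap: 0.284
finger_force: 30.0
```

```bash
python3 -m inch '[[[0,0,0,0.17,1],[0,0,0,0.34,1],[0,0,0,0.51,1],[0,0,0,0.68,1],[0,0,0,0.85,1],[0,0,0,1.02,1],[0,0,0,1.19,1],[0,0,0,1.36,1]]]';python3 -m inch '[[[0,0,0,0.05,1],[0,0,0,0.05,1],[0,0,0,0.05,1]]]'
```

```text
time_s: 13.62
eef_pos: [0.4649, 0.0742, 0.04]
tcp_rot: [-179.9, 0.2, 16.0]
contact_force: [-0.3, 4.3, -12.5]
finger_gap: 0.286
finger_force: 30.0
time_s: 14.0
eef_pos: [0.4651, 0.0742, 0.0402]
tcp_rot: [-179.9, 0.2, 13.5]
contact_force: [-3.2, 4.9, -13.3]
finger_gap: 0.281
finger_force: 30.0
```

```bash
python3 -m inch '[[[0,0,2,0,1],[0,0,3,0,1],[0,0,3,0,1]]]'|grep -E 'pos|cont';python3 -m inch '[[[0,0,0,0,0.05],[0,0,0,0,0.05],[0,0,0,0,0.05]]]'|grep -E 'pos|cont|gap'; python3 -m inch '[[[0,0,-30,0,0.05],[0,0,-80,0,0.05],[0,0,-90,0,0],[0,0,-90,0,0]]]'|grep -E 'pos|cont|gap'
python3 - <<'E'
from h import *
a=arm.snapshot("scene")[205:262,265:345,::-1];b=arm.snapshot("top")[195:255,268:352,::-1]
np.save("sc_l.npy",a)
f=lambda i:cv2.resize(i,(400,285),interpolation=cv2.INTER_CUBIC)
cv2.imwrite("pics/c7.png",np.hstack([f(a),f(b)]));st()
E
```

```text
eef_pos: [0.4654, 0.0742, 0.0385]
contact_force: [-5.9, 4.9, -3.1]
eef_pos: [0.4688, 0.0736, 0.0394]
contact_force: [0.3, 0.4, 0.0]
finger_gap: 0.476
eef_pos: [0.468, 0.0737, 0.129]
contact_force: [-0.1, -0.2, -1.0]
finger_gap: 0.492
15.35 [0.466  0.0735 0.1268] [-1.80e+02  1.00e-01  1.35e+01] [-1.  -0.9 -0.3] 0.499 0.0
```

View pics/c7.png

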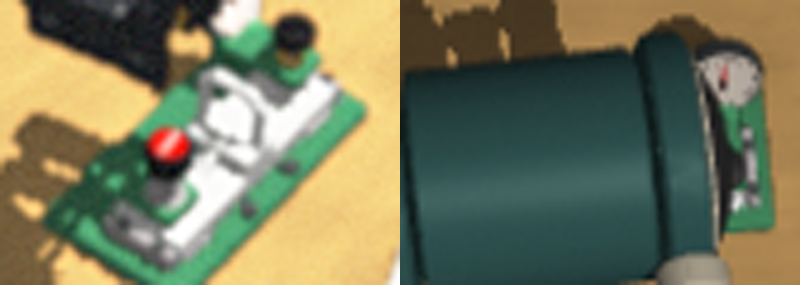

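The knob stands raised and latched. Go over the pinned eye.

```bash
python3 - <<'E'
from h import *
go(.4702,.0166,.0987,94.4)
E
python3 -m inch '[[[0,0,0,-0.18,-0.36],[0,0,0,-0.36,-0.36],[0,0,0,-0.54,-0.36],[0,0,0,-0.72,-0.36],[0,0,0,-0.9,-0.36],[0,0,0,-1.08,-0.36],[0,0,0,-1.26,-0.36],[0,0,0,-1.411,-0.36]]]' >/dev/null; python3 -m inch '[[[-30,0,0,0,-0.36],[-57,0,0,0,-0.36],[-57,0,0,0,-0.36],[-57,0,0,0,-0.36]]]' ;python3 - <<'E'
from h import *
st();go(.4702,.0166,.0087,94.4)
E
```

```text
rel mm [-9.2 56.3 28.1] turn rad -1.412 alt 1.73 q6 82.4 t 15.35
time_s: 16.85
eef_pos: [0.4704, 0.0172, 0.1267]
tcp_rot: [-179.9, -0.0, 94.3]
contact_force: [0.1, 0.3, 0.4]
finger_gap: 0.68
finger_force: 0.0
16.85 [0.4704 0.0172 0.1267] [-179.9   -0.    94.3] [0.1 0.3 0.4] 0.68 0.0
rel mm [-7.00e-01  1.00e-01  1.18e+02] turn rad -0.001 alt 3.14 q6 -5.3 t 16.85
```

```bash
python3 -m inch '[[[-0.7,0,50,0,-0.36],[-0.7,0,90,0,-0.36],[-0.7,0,110,0,-0.36],[-0.7,0,117,0,-0.36],[-0.7,0,117,0,-0.36]]]' ; python3 -m inch '[[[0,0,0,0,1],[0,0,0,0,1],[0,0,0,0,1],[0,0,0,0,1],[0,0,0,0,1]]]'
```

```text
time_s: 17.48
eef_pos: [0.4712, 0.0167, 0.0108]
tcp_rot: [-180.0, -0.0, 94.4]
contact_force: [0.8, -0.2, -0.1]
finger_gap: 0.68
finger_force: 0.0
time_s: 18.1
eef_pos: [0.4722, 0.0162, 0.0121]
tcp_rot: [179.9, -0.0, 94.3]
contact_force: [-2.3, 1.0, 6.7]
finger_gap: 0.492
finger_force: 30.0
```

```bash
python3 -m inch '[[[0,0,-1,0,1],[0,0,-2,0,1],[0,0,-2,0,1],[0,0,-2,0,1]]]'
```

```text
time_s: 18.6
eef_pos: [0.471, 0.0161, 0.0127]
tcp_rot: [-180.0, -0.0, 94.4]
contact_force: [0.1, -0.0, -2.8]
finger_gap: 0.492
finger_force: 30.0
```

```bash
python3 -m inch '[[[0,-5,-0.5,0,1],[0,-14,-0.5,0,1],[0,-24,-0.5,0,1],[0,-34,-0.5,0,1]]]'; python3 -m inch '[[[0,-10,0,0,1],[0,-20,0,0,1],[0,-32,0,0,1],[0,-32,0,0,1]]]'
```

```text
time_s: 19.1
eef_pos: [0.4364, 0.0135, 0.0134]
tcp_rot: [-180.0, -0.0, 94.4]
contact_force: [-0.0, -1.2, -2.6]
finger_gap: 0.497
finger_force: 30.0
time_s: 19.6
eef_pos: [0.4042, 0.0111, 0.0132]
tcp_rot: [-179.9, -0.0, 94.3]
contact_force: [-0.8, 0.0, -3.7]
finger_gap: 0.495
finger_force: 30.0
```

```bash
python3 -m inch '[[[0,0,-50,0,1],[0,0,-100,0,1],[0,30,-149,0.18,1],[0,60,-149,0.36,1],[0,60,-149,0.54,1],[0,60,-149,0.72,1],[0,60,-149,0.9,1],[0,60,-149,1.08,1]]]' >/dev/null; python3 -m inch '[[[0,0,0,0.17,1],[0,0,0,0.34,1],[0,0,0,0.505,1],[0,0,0,0.505,1],[0,0,0,0.505,1]]]';python3 - <<'E'
from h import *
st();go(.5597,-.0354,.163,3.6)
E
```

```text
time_s: 21.22
eef_pos: [0.4655, 0.0157, 0.1625]
tcp_rot: [-180.0, -0.0, 3.7]
contact_force: [-0.2, -0.7, -3.1]
finger_gap: 0.499
finger_force: 30.0
21.225 [0.4655 0.0157 0.1625] [-180.    -0.     3.7] [-0.2 -0.7 -3.1] 0.499 30.0
rel mm [90.7 57.1 -0.5] turn rad 0.002 alt -3.14 q6 85.2 t 21.225
```

```bash
python3 -m inch '[[[45,30,-0.5,0,1],[91,57,-0.5,0,1],[91,57,-0.5,0,1],[91,57,-0.5,0,1]]]' | grep -E 'pos|cont'; python3 - <<'E'
from h import *
go(.6545,-.0294,.163,3.6)
a=arm.snapshot("scene")[105:195,215:335,::-1]
cv2.imwrite("pics/c8.png",cv2.resize(a,(720,540),interpolation=cv2.INTER_CUBIC))
E
```

```text
eef_pos: [0.559, -0.0355, 0.1623]
contact_force: [0.1, -0.0, -2.9]
rel mm [95.7 -0.1 -0.9] turn rad -0.0 alt 3.141 q6 80.2 t 21.725
```

View pics/c8.png

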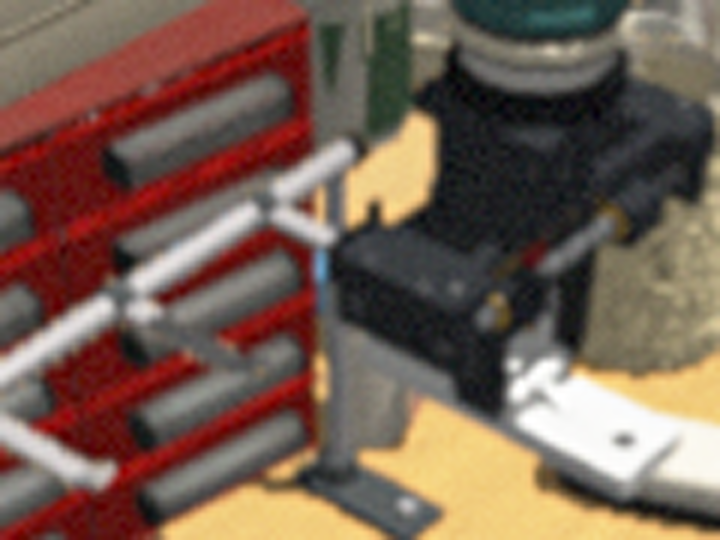

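Eye held level in front of hook 3 (tip partly hidden at ~(335,240) behind the gripper); geometry agrees with the numbers. Insert.

```bash
python3 -m inch '[[[20,0,-1,0,1],[40,0,-1,0,1],[50,0,-1,0,1],[50,0,-1,0,1]]]' | grep -E 'pos|cont'; python3 -m inch '[[[15,0,0,0,1],[30,0,0,0,1],[45,0,0,0,1],[45,0,0,0,1]]]' | grep -E 'pos|cont'; python3 -m inch '[[[0,0,4,0,1],[0,0,8,0,1],[0,0,10,0,1],[0,0,10,0,1]]]' | grep -E 'pos|cont'
```

```text
eef_pos: [0.6092, -0.032, 0.1641]
contact_force: [0.2, -0.3, -2.5]
eef_pos: [0.6553, -0.0296, 0.1632]
contact_force: [0.5, 0.2, -3.5]
eef_pos: [0.6542, -0.0297, 0.1538]
contact_force: [0.4, -0.1, -2.1]
```

```bash
python3 -m inch '[[[0,0,2,0,1],[0,0,3,0,1],[0,0,3,0,1]]]' | grep -E 'pos|cont'; python3 -m inch '[[[0,0,1,0,1],[0,0,2,0,1],[0,0,2,0,1]]]' | grep -E 'pos|cont'
```

```text
eef_pos: [0.6545, -0.0297, 0.1509]
contact_force: [-0.7, -0.1, -2.9]
eef_pos: [0.6545, -0.0297, 0.1488]
contact_force: [-0.8, 0.5, -2.3]
```

```bash
python3 -m inch '[[[0,0,1,0,1],[0,0,1.5,0,1],[0,0,1.5,0,1]]]' | grep -E 'pos|cont'; python3 -m inch '[[[0,0,1,0,1],[0,0,1.5,0,1],[0,0,1.5,0,1]]]' | grep -E 'pos|cont'
```

```text
eef_pos: [0.6548, -0.0297, 0.148]
contact_force: [-0.8, -0.4, 0.2]
eef_pos: [0.6552, -0.0297, 0.1479]
contact_force: [-2.6, 1.0, 6.9]
```

```bash
python3 -m inch '[[[0,0,-1.5,0,1],[0,0,-1.5,0,-0.3],[0,0,-1.5,0,-0.3],[0,0,-1.5,0,-0.3],[0,0,-1.5,0,-0.3]]]' | grep -E 'pos|cont|gap'; python3 -m inch '[[[0,0,-20,0,-0.3],[0,0,-60,0,-0.3],[0,0,-110,0,-0.3],[0,0,-110,0,-0.3]]]' | grep -E 'pos|cont'; python3 - <<'E'
from h import *
st();go(.4662,.0740,.13,94.4-81)
E
```

```text
eef_pos: [0.6545, -0.0297, 0.1473]
contact_force: [0.2, -0.3, 0.2]
finger_gap: 0.646
eef_pos: [0.6583, -0.03, 0.2658]
contact_force: [0.3, -0.5, -0.3]
25.9 [ 0.6583 -0.03    0.2658] [179.9  -0.7   3.5] [ 0.3 -0.5 -0.3] 0.65 0.0
rel mm [-187.  -115.9  133.3] turn rad -0.172 alt 2.97 q6 81.7 t 25.9
```

```bash
python3 -m inch '[[[-60,0,0,0,0],[-120,-50,20,-0.08,0],[-175,-105,60,-0.172,0],[-187,-116,120,-0.172,0],[-187,-116,133,-0.172,0],[-187,-116,133,-0.172,0],[-187,-116,133,-0.172,0]]]' | grep -E 'pos|cont|rot'; python3 - <<'E'
from h import *
st();go(.4662,.0740,.038,13.5)
E
```

```text
eef_pos: [0.4626, 0.0744, 0.1264]
tcp_rot: [180.0, -0.2, 13.4]
contact_force: [0.4, 0.4, 0.4]
26.775 [0.4626 0.0744 0.1264] [180.   -0.2  13.4] [0.4 0.4 0.4] 0.495 0.0
rel mm [ 3.1  1.1 88.4] turn rad -0.002 alt 3.14 q6 82.7 t 26.775
```

```bash
python3 -m inch '[[[3,1,40,0,0],[3,1,75,0,0],[3,1,88,0,0],[3,1,88,0,0]]]' | grep -E 'pos|cont'; python3 -m inch '[[[0,0,0,0,1],[0,0,0,0,1],[0,0,0,0,1],[0,0,0,0,1]]]' | grep -E 'pos|cont|gap'; python3 -m inch '[[[0,0,-2,0,1],[0,0,-4,0,1],[0,0,-4,0,1]]]' | grep -E 'pos|cont|gap'
```

```text
eef_pos: [0.4652, 0.0739, 0.0373]
contact_force: [-0.4, 0.0, 0.5]
eef_pos: [0.4654, 0.0744, 0.0379]
contact_force: [-1.0, -1.0, 6.2]
finger_gap: 0.282
eef_pos: [0.4643, 0.0744, 0.0393]
contact_force: [8.1, 1.2, -13.1]
finger_gap: 0.284
```

```bash
python3 -m inch '[[[0,0,0,-0.17,1],[0,0,0,-0.34,1],[0,0,0,-0.51,1],[0,0,0,-0.68,1],[0,0,0,-0.85,1],[0,0,0,-1.02,1],[0,0,0,-1.19,1],[0,0,0,-1.36,1]]]' | grep -E 'rot|pos|cont';python3 -m inch '[[[0,0,0,-0.05,1],[0,0,0,-0.05,1],[0,0,3,-0.05,1],[0,0,6,-0.05,1],[0,0,10,-0.05,1],[0,0,10,-0.05,1]]]' | grep -E 'rot|pos|cont'
```

```text
eef_pos: [0.4659, 0.0739, 0.0397]
tcp_rot: [179.7, 0.0, 91.7]
contact_force: [9.7, -1.9, -13.4]
eef_pos: [0.466, 0.0739, 0.0301]
tcp_rot: [179.7, 0.0, 94.2]
contact_force: [8.8, -1.9, -9.2]
```

```bash
python3 -m inch '[[[0,0,0,0,0],[0,0,0,0,0],[0,0,0,0,0],[0,0,-40,0,0],[0,0,-90,0,-0.3],[0,0,-120,0,-0.3],[0,0,-120,0,-0.3]]]' | grep -E 'rot|pos|cont'
cat >> h.py <<'E'
def eyes(v=None):
    im=arm.snapshot("top"); g=im.min(2).astype(int); m=((g>125)&(im.max(2).astype(int)-g<45)).astype(np.uint8); m[:, :140]=0; m[:185]=0; m[285:]=0; m[:,262:]=0
    m=cv2.morphologyEx(m,cv2.MORPH_CLOSE,np.ones((5,5)))
    out=[]
    for c in cv2.findContours(m,cv2.RETR_EXTERNAL,cv2.CHAIN_APPROX_NONE)[0]:
        if cv2.contourArea(c)<250: continue
        b=cv2.boxPoints(cv2.minAreaRect(c)); P=np.array([at("top",*p,.012)[:2] for p in b]);a,d=P[1]-P[0],P[2]-P[1]
        L,l=(a,d) if a@a>d@d else (d,a); y=np.degrees(np.arctan2(L[1],L[0]))%180
        out.append((P.mean(0).round(4),y.round(1),np.linalg.norm(L).round(3),np.linalg.norm(l).round(3)))
    return im,out
E
python3 - <<'E'
from h import *
im,o=eyes();print(*o,sep="\n")
a=im[180:285,140:260,::-1];b=arm.snapshot("scene")[110:250,140:300,::-1]
f=lambda i:cv2.resize(i,(400,350),interpolation=cv2.INTER_CUBIC)
cv2.imwrite("pics/c9.png",np.hstack([f(a),f(b)]))
E
```

```text
eef_pos: [0.4661, 0.0745, 0.1535]
tcp_rot: [179.6, -0.0, 94.2]
contact_force: [-0.5, -0.2, -0.3]
(array([0.4335, 0.3885]), np.float64(77.4), np.float64(0.149), np.float64(0.047))
(array([0.5477, 0.3889]), np.float64(91.0), np.float64(0.148), np.float64(0.045))
```

View pics/c9.png

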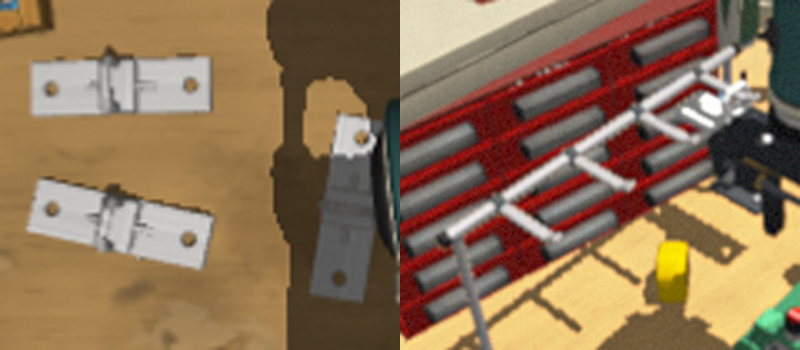

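Eye a hangs on hook 3 (right panel ~(710,100)); eye 3 is unmoved. Fetch eye 3.

```bash
python3 -m inch '[[[0,0,0,-0.18,-0.3],[30,0,0,-0.36,-0.3],[60,0,0,-0.54,-0.3],[100,0,0,-0.72,-0.3],[125,-20,0,-0.9,-0.3],[125,-20,0,-1.08,-0.3],[125,-20,0,-1.26,-0.3],[125,-20,0,-1.33,-0.3]]]' | grep -E 'rot|pos|cont';python3 -m inch '[[[0,0,0,0,-0.3]]]' >/dev/null; python3 - <<'E'
from h import *
st();go(.4462,.1982,-.006,170.4)
E
```

```text
eef_pos: [0.4329, 0.197, 0.1479]
tcp_rot: [-179.9, -0.2, 170.6]
contact_force: [0.3, -0.7, -0.3]
32.0 [0.4332 0.1969 0.1482] [-179.9   -0.2  170.3] [-0.1 -0.   0.1] 0.648 0.0
rel mm [-13.1   3.8 154.2] turn rad -0.001 alt 3.141 q6 -58.9 t 32.0
```

```bash
python3 -m inch '[[[-13,3.8,30,0,-0.3],[-13,3.8,80,0,-0.3],[-13,3.8,130,0,-0.3],[-13,3.8,148,0,-0.3],[-13,3.8,152,0,-0.3],[-13,3.8,152,0,-0.3]]]' | grep -E 'pos|cont'; python3 -m inch '[[[0,0,0,0,1],[0,0,0,0,1],[0,0,0,0,1],[0,0,0,0,1],[0,0,0,0,1]]]' | grep -E 'pos|cont|gap'; python3 -m inch '[[[0,0,-1,0,1],[0,0,-2,0,1],[0,0,-2,0,1]]]' | grep -E 'pos|cont|gap'
```

```text
eef_pos: [0.4483, 0.199, -0.0016]
contact_force: [0.1, 0.1, -0.2]
eef_pos: [0.4494, 0.1994, -0.0003]
contact_force: [-0.4, -1.0, 6.9]
finger_gap: 0.491
eef_pos: [0.4473, 0.1987, -0.0001]
contact_force: [-1.3, 0.3, -3.0]
finger_gap: 0.491
```

```bash
python3 -m inch '[[[0,0,-50,0,1],[0,0,-100,0,1],[0,0,-150,-0.1,1],[0,0,-169,-0.228,1],[0,0,-169,-0.228,1],[0,0,-169,-0.228,1]]]' | grep -E 'pos|cont'; python3 - <<'E'
from h import *
st();go(.538,.0584,.169,183.6)
E
```

```text
eef_pos: [0.447, 0.1985, 0.1677]
contact_force: [-0.1, -0.1, -2.2]
34.5 [0.447  0.1985 0.1677] [-179.9   -0.2 -176.7] [-0.1 -0.1 -2.2] 0.491 30.0
rel mm [ -82.7 -145.2   -1.4] turn rad -0.005 alt 3.137 q6 -72.3 t 34.5
```

```bash
python3 -m inch '[[[-20,-50,-1,-0.005,1],[-50,-100,-1,-0.005,1],[-83,-145,-1,-0.005,1],[-83,-145,-1,-0.005,1],[-83,-145,-1,-0.005,1]]]' | grep -E 'pos|cont'; python3 - <<'E'
from h import *
st();go(.648,.0653,.169,183.6)
E
```

```text
eef_pos: [0.5383, 0.0592, 0.1682]
contact_force: [-0.0, -0.6, -3.5]
35.125 [0.5383 0.0592 0.1682] [ 180.    -0.3 -176.4] [-0.  -0.6 -3.5] 0.493 30.0
rel mm [-109.9   -0.8   -1.3] turn rad 0.0 alt -3.141 q6 -90.0 t 35.125
```

```bash
python3 -m inch '[[[-20,-0.5,-1,0,1],[-40,-0.5,-1,0,1],[-60,-0.5,-1,0,1],[-60,-0.5,-1,0,1]]]' | grep -E 'pos|cont'; python3 -m inch '[[[-15,0,0,0,1],[-30,0,0,0,1],[-50,0,0,0,1],[-50,0,0,0,1]]]' | grep -E 'pos|cont'; python3 -m inch '[[[0,0,4,0,1],[0,0,8,0,1],[0,0,11,0,1],[0,0,11,0,1]]]' | grep -E 'pos|cont'
```

```text
eef_pos: [0.5993, 0.0641, 0.1705]
contact_force: [-0.4, -0.2, -3.4]
eef_pos: [0.6511, 0.0661, 0.1715]
contact_force: [-1.6, -0.9, -3.5]
eef_pos: [0.6491, 0.0659, 0.16]
contact_force: [-0.6, -0.6, -2.9]
```

```bash
python3 -m inch '[[[0,0,1,0,1],[0,0,2,0,1],[0,0,2,0,1]]]' | grep -E 'pos|cont';python3 -m inch '[[[0,0,1,0,1],[0,0,2,0,1],[0,0,2,0,1]]]' | grep -E 'pos|cont'
```

```text
eef_pos: [0.6496, 0.066, 0.1585]
contact_force: [-0.8, 0.3, -3.0]
eef_pos: [0.6496, 0.066, 0.1563]
contact_force: [0.0, 0.5, -3.3]
```

```bash
python3 -m inch '[[[0,0,1,0,1],[0,0,2,0,1],[0,0,2,0,1]]]' | grep -E 'pos|cont';python3 -m inch '[[[0,0,1,0,1],[0,0,1,0,1]]]' | grep -E 'pos|cont'
```

```text
eef_pos: [0.6496, 0.066, 0.1544]
contact_force: [0.6, 0.1, -3.2]
eef_pos: [0.6498, 0.0659, 0.1537]
contact_force: [-0.3, -0.0, -2.0]
```

```bash
python3 -m inch '[[[0,0,1,0,1],[0,0,1,0,1]]]' | grep -E 'pos|cont'; python3 -m inch '[[[0,0,0,0,-0.3],[0,0,0,0,-0.3],[0,0,0,0,-0.3],[0,0,0,0,-0.3]]]' | grep -E 'pos|cont|gap'; python3 -m inch '[[[0,0,-20,0,-0.3],[0,0,-60,0,-0.3],[0,0,-110,0,-0.3],[0,0,-110,0,-0.3]]]' | grep -E 'pos|cont'; python3 - <<'E'
from h import *
_,o=eyes();print(*o,sep="\n");st();go(.435,.387,.15,77.3)
E
```

```text
eef_pos: [0.65, 0.066, 0.1536]
contact_force: [-2.4, -0.6, 3.4]
eef_pos: [0.6497, 0.066, 0.1523]
contact_force: [-0.8, 0.0, 0.4]
finger_gap: 0.65
eef_pos: [0.6533, 0.0662, 0.2707]
contact_force: [-0.5, -0.1, -0.2]
(array([0.4215, 0.3659]), np.float64(77.2), np.float64(0.149), np.float64(0.047))
(array([0.5475, 0.3889]), np.float64(91.0), np.float64(0.148), np.float64(0.045))
39.3 [0.6518 0.0661 0.2675] [-180.     0.4 -176.3] [ 0.  -0.4 -0.9] 0.651 0.0
rel mm [196.3 334.3 115.9] turn rad -1.284 alt 1.858 q6 -90.1 t 39.3
```

Eye 2 was knocked to (0.422, 0.365); go to its new place.

```bash
python3 -m inch '[[[50,30,0,0.15,-0.3],[90,80,0,0.32,-0.3],[130,130,0,0.49,-0.3],[170,180,0,0.66,-0.3],[200,230,30,0.83,-0.3],[208,280,70,1.0,-0.3],[208,312,110,1.17,-0.3],[208,312,116,1.34,-0.3]]]' >/dev/null; python3 -m inch '[[[0,0,0,0.17,-0.3],[0,0,0,0.34,-0.3],[0,0,0,0.518,-0.3],[0,0,0,0.518,-0.3],[0,0,0,0.518,-0.3]]]' >/dev/null; python3 - <<'E'
from h import *
st();go(.4217,.3645,-.006,77.2)
E
```

```text
40.925 [0.4214 0.3634 0.146 ] [-180.     0.    77.4] [-0.1 -0.5 -0.1] 0.65 0.0
rel mm [  1.2   0.2 152. ] turn rad 0.004 alt -3.137 q6 50.8 t 40.925
```

```bash
python3 -m inch '[[[1,0,30,0,-0.3],[1,0,80,0,-0.3],[1,0,130,0,-0.3],[1,0,150,0,-0.3],[1,0,154,0,-0.3],[1,0,154,0,-0.3]]]' | grep -E 'pos|cont'; python3 -m inch '[[[0,0,0,0,1],[0,0,0,0,1],[0,0,0,0,1],[0,0,0,0,1],[0,0,0,0,1]]]' | grep -E 'pos|cont|gap'; python3 -m inch '[[[0,0,-1,0,1],[0,0,-2,0,1],[0,0,-2,0,1]]]' | grep -E 'pos|cont|gap'
```

```text
eef_pos: [0.4224, 0.3651, -0.007]
contact_force: [-0.1, 0.4, 0.1]
eef_pos: [0.4231, 0.3656, -0.006]
contact_force: [-1.1, -1.2, 5.9]
finger_gap: 0.496
eef_pos: [0.4214, 0.3643, -0.0058]
contact_force: [-0.7, -0.8, -0.4]
finger_gap: 0.494
```

```bash
python3 -m inch '[[[0,0,-50,0,1],[0,0,-100,0,1],[0,0,-150,0.15,1],[0,0,-171,0.32,1],[0,0,-171,0.49,1],[0,0,-171,0.66,1],[0,0,-171,0.83,1],[0,0,-171,1.0,1]]]' | grep -E 'pos|cont|gap'; python3 -m inch '[[[0,0,0,0.15,1],[0,0,0,0.285,1],[0,0,0,0.285,1],[0,0,0,0.285,1]]]' | grep -E 'pos|cont'; python3 - <<'E'
from h import *
st();go(.532,.153,.165,3.6)
E
```

```text
eef_pos: [0.4211, 0.364, 0.1644]
contact_force: [0.5, 0.3, -3.4]
finger_gap: 0.493
eef_pos: [0.4216, 0.3644, 0.1649]
contact_force: [-0.4, -0.0, -2.2]
44.175 [0.4216 0.3644 0.1649] [1.8e+02 1.0e-01 3.8e+00] [-0.4 -0.  -2.2] 0.496 30.0
rel mm [ 96.2 218.2  -0. ] turn rad 0.003 alt -3.138 q6 124.5 t 44.175
```

```bash
python3 -m inch '[[[0,60,0,0.003,1],[30,110,0,0.003,1],[60,160,0,0.003,1],[96,218,0,0.003,1],[96,218,0,0.003,1],[96,218,0,0.003,1]]]' | grep -E 'pos|cont'; python3 - <<'E'
from h import *
st();go(.6425,.160,.165,3.6)
E
```

```text
eef_pos: [0.5315, 0.153, 0.1652]
contact_force: [0.4, 0.4, -3.0]
44.925 [0.5315 0.153  0.1652] [-1.8e+02  1.0e-01  3.4e+00] [ 0.4  0.4 -3. ] 0.493 30.0
rel mm [ 1.112e+02 -3.000e-01  1.000e-01] turn rad -0.003 alt 3.139 q6 100.0 t 44.925
```

```bash
python3 -m inch '[[[20,0,0,0,1],[40,0,0,0,1],[60,0,0,0,1],[60,0,0,0,1]]]' | grep -E 'pos|cont'; python3 -m inch '[[[15,0,0,0,1],[30,0,0,0,1],[51,0,0,0,1],[51,0,0,0,1]]]' | grep -E 'pos|cont'; python3 -m inch '[[[0,0,4,0,1],[0,0,8,0,1],[0,0,13,0,1],[0,0,13,0,1]]]' | grep -E 'pos|cont'
```

```text
eef_pos: [0.5915, 0.1588, 0.1653]
contact_force: [0.1, -0.1, -2.9]
eef_pos: [0.644, 0.1601, 0.1655]
contact_force: [-0.2, 0.6, -2.7]
eef_pos: [0.6416, 0.1599, 0.1517]
contact_force: [0.1, -1.0, -2.4]
```

```bash
python3 -m inch '[[[0,0,1,0,1],[0,0,2,0,1],[0,0,2,0,1]]]' | grep -E 'pos|cont';python3 -m inch '[[[0,0,1,0,1],[0,0,1.5,0,1],[0,0,1.5,0,1]]]' | grep -E 'pos|cont'
```

```text
eef_pos: [0.6425, 0.16, 0.1506]
contact_force: [1.6, 0.9, -3.0]
eef_pos: [0.6424, 0.16, 0.1489]
contact_force: [-0.1, -0.3, -2.7]
```

```bash
python3 -m inch '[[[0,0,1.5,0,1],[0,0,1.5,0,1],[0,0,1.5,0,1]]]' | grep -E 'pos|cont'; python3 -m inch '[[[0,0,0.5,0,1],[0,0,0.5,0,1]]]' | grep -E 'pos|cont'
```

```text
eef_pos: [0.6427, 0.1601, 0.148]
contact_force: [-0.9, -0.1, 1.6]
eef_pos: [0.6429, 0.1601, 0.1479]
contact_force: [-1.2, -0.5, 4.0]
```

```bash
python3 -m inch '[[[0,0,0,0,-0.3],[0,0,0,0,-0.3],[0,0,0,0,-0.3],[0,0,0,0,-0.3]]]' | grep -E 'pos|cont|gap'; python3 -m inch '[[[0,0,-20,0,-0.3],[0,0,-60,0,-0.3],[0,0,-120,0,-0.3],[0,0,-120,0,-0.3]]]' | grep -E 'pos|cont'; python3 - <<'E'
from h import *
_,o=eyes();print(*o,sep="\n");st();go(.5473,.3874,.15,91.2)
E
```

```text
eef_pos: [0.6424, 0.16, 0.1467]
contact_force: [-0.4, -0.6, -0.8]
finger_gap: 0.644
eef_pos: [0.6466, 0.1609, 0.2766]
contact_force: [0.5, -0.4, 0.3]
(array([0.5499, 0.3672]), np.float64(97.7), np.float64(0.195), np.float64(0.059))
48.85 [0.6449 0.1605 0.2729] [-179.9   -0.5    3.5] [-0.1  0.8  0.2] 0.651 0.0
rel mm [ -84.8 -232.2  122.5] turn rad -1.531 alt 1.611 q6 98.3 t 48.85
```

```bash
python3 -m inch '[[[-60,0,0,-0.17,-0.3],[-120,0,0,-0.34,-0.3],[-170,0,0,-0.51,-0.3],[-190,0,30,-0.68,-0.3],[-190,0,60,-0.85,-0.3],[-190,0,90,-1.02,-0.3],[-190,0,120,-1.19,-0.3],[-190,0,120,-1.36,-0.3]]]' >/dev/null; python3 -m inch '[[[0,0,0,-0.17,-0.3],[0,0,0,-0.17,-0.3],[0,0,0,-0.17,-0.3]]]' >/dev/null; python3 - <<'E'
from h import *
im,o=eyes();print(*o,sep="\n");st();go(.5473,.3874,.15,91.2)
a=arm.snapshot("scene")[110:250,140:300,::-1]
f=lambda i:cv2.resize(i,(400,350),interpolation=cv2.INTER_CUBIC)
cv2.imwrite("pics/c10.png",np.hstack([f(im[120:285,140:330,::-1]),f(a)]))
E
```

```text
(array([0.5477, 0.3923]), np.float64(91.0), np.float64(0.142), np.float64(0.045))
50.275 [0.4526 0.1484 0.1469] [-180.    0.   91.] [-0.2  0.8  0.5] 0.649 0.0
rel mm [237.3  98.9  -3.2] turn rad -0.003 alt 3.138 q6 14.1 t 50.275
```

View pics/c10.png

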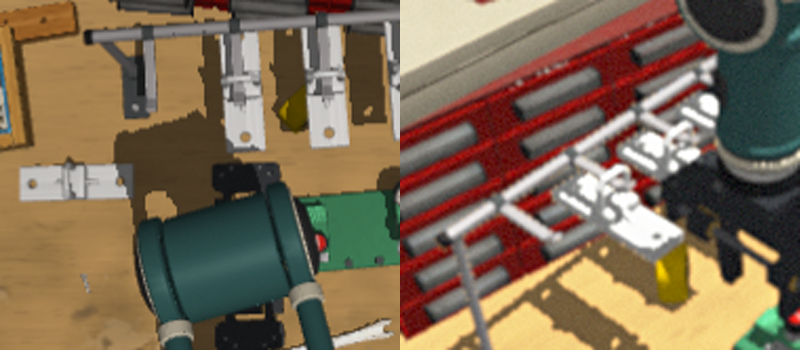

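Hooks 1–3 carry eyes hanging flat; eye 1 at (75,180) in the left panel is unmoved. Fetch it.

```bash
python3 -m inch '[[[60,0,0,0,-0.3],[120,0,0,0,-0.3],[180,20,0,0,-0.3],[237,60,0,0,-0.3],[237,99,0,0,-0.3],[237,99,0,0,-0.3],[237,99,0,0,-0.3]]]' >/dev/null; python3 - <<'E'
from h import *
st();go(.5473,.3874,-.006,91.2)
E
```

```text
51.2 [0.5463 0.3869 0.1464] [-179.9    0.    91.1] [-0.  -0.2 -0.5] 0.651 0.0
rel mm [  0.6   1.2 152.4] turn rad -0.002 alt 3.14 q6 32.1 t 51.2
```

```bash
python3 -m inch '[[[0,1,30,0,-0.3],[0,1,80,0,-0.3],[0,1,130,0,-0.3],[0,1,150,0,-0.3],[0,1,153,0,-0.3],[0,1,153,0,-0.3]]]' | grep -E 'pos|cont'; python3 -m inch '[[[0,0,0,0,1],[0,0,0,0,1],[0,0,0,0,1],[0,0,0,0,1],[0,0,0,0,1]]]' | grep -E 'pos|cont|gap'; python3 -m inch '[[[0,0,-1,0,1],[0,0,-2,0,1],[0,0,-2,0,1]]]' | grep -E 'pos|cont|gap'
```

```text
eef_pos: [0.5493, 0.3882, -0.0039]
contact_force: [0.1, 0.3, 0.8]
eef_pos: [0.5492, 0.3884, -0.0037]
contact_force: [-0.1, 0.1, 6.7]
finger_gap: 0.499
eef_pos: [0.5485, 0.3877, -0.0037]
contact_force: [0.2, 0.7, 1.5]
finger_gap: 0.494
```

```bash
python3 -m inch '[[[0,0,-50,0,1],[0,0,-100,0,1],[-20,-20,-150,0.15,1],[-50,-50,-171,0.32,1],[-88,-88,-171,0.49,1],[-88,-88,-171,0.66,1],[-88,-88,-171,0.83,1],[-88,-88,-171,1.0,1]]]' | grep -E 'pos|cont|gap'; python3 -m inch '[[[0,0,0,0.17,1],[0,0,0,0.34,1],[0,0,0,0.525,1],[0,0,0,0.525,1],[0,0,0,0.525,1]]]' | grep -E 'pos|cont'; python3 - <<'E'
from h import *
st();go(.527,.249,.167,3.6)
E
```

```text
eef_pos: [0.4603, 0.2966, 0.1655]
contact_force: [-0.1, -0.4, -3.6]
finger_gap: 0.497
eef_pos: [0.4612, 0.2972, 0.1662]
contact_force: [0.6, 0.6, -3.8]
54.575 [0.4612 0.2972 0.1662] [1.8e+02 1.0e-01 3.9e+00] [ 0.6  0.6 -3.8] 0.494 30.0
rel mm [62.3 52.7 -0.9] turn rad 0.006 alt -3.136 q6 116.3 t 54.575
```

```bash
python3 -m inch '[[[30,26,-1,0.006,1],[62,53,-1,0.006,1],[62,53,-1,0.006,1],[62,53,-1,0.006,1]]]' | grep -E 'pos|cont'; python3 - <<'E'
from h import *
st();go(.6367,.2562,.167,3.6)
E
```

```text
eef_pos: [0.5266, 0.2488, 0.1675]
contact_force: [-0.1, 0.3, -3.3]
55.075 [0.5266 0.2488 0.1675] [1.8e+02 1.0e-01 3.5e+00] [-0.1  0.3 -3.3] 0.497 30.0
rel mm [110.4  -0.8   0.3] turn rad -0.003 alt 3.139 q6 109.4 t 55.075
```

```bash
python3 -m inch '[[[20,-0.5,0,0,1],[40,-0.5,0,0,1],[60,-0.5,0,0,1],[60,-0.5,0,0,1]]]' | grep -E 'pos|cont'; python3 -m inch '[[[15,0,0,0,1],[30,0,0,0,1],[50,0,0,0,1],[50,0,0,0,1]]]' | grep -E 'pos|cont'; python3 -m inch '[[[0,0,4,0,1],[0,0,8,0,1],[0,0,14,0,1],[0,0,14,0,1]]]' | grep -E 'pos|cont'; python3 -m inch '[[[0,0,1,0,1],[0,0,2,0,1],[0,0,2,0,1]]]' | grep -E 'pos|cont'
```

```text
eef_pos: [0.587, 0.2538, 0.1678]
contact_force: [-0.3, 0.2, -3.7]
eef_pos: [0.6385, 0.256, 0.168]
contact_force: [-0.6, 0.2, -3.7]
eef_pos: [0.6361, 0.2557, 0.1529]
contact_force: [0.2, -0.3, -3.9]
eef_pos: [0.637, 0.256, 0.1521]
contact_force: [0.2, 0.4, -3.0]
```

```bash
python3 -m inch '[[[0,0,1.5,0,1],[0,0,1.5,0,1],[0,0,1.5,0,1]]]' | grep -E 'pos|cont'; python3 -m inch '[[[0,0,1,0,1],[0,0,1,0,1]]]' | grep -E 'pos|cont'
```

```text
eef_pos: [0.637, 0.2559, 0.1505]
contact_force: [-0.8, -0.8, -3.9]
eef_pos: [0.6372, 0.256, 0.1502]
contact_force: [-0.6, 0.6, -0.3]
```

Resting on the hook; release, rise, draw back and check.

```bash
python3 -m inch '[[[0,0,0.5,0,1],[0,0,0.5,0,-0.3],[0,0,0.5,0,-0.3],[0,0,0.5,0,-0.3],[0,0,0.5,0,-0.3]]]' | grep -E 'pos|cont|gap'; python3 -m inch '[[[0,0,-20,0,-0.3],[0,0,-60,0,-0.3],[0,0,-120,0,-0.3],[0,0,-120,0,-0.3]]]' | grep -E 'pos|cont'; python3 -m inch '[[[-60,0,0,0,-0.3],[-120,-20,0,0,-0.3],[-180,-60,0,0,-0.3],[-210,-100,0,0,-0.3],[-210,-130,0,0,-0.3],[-210,-130,0,0,-0.3]]]' | grep -E 'pos|cont'; python3 - <<'E'
from h import *
f=lambda i:cv2.resize(i,(400,350),interpolation=cv2.INTER_CUBIC)
cv2.imwrite("pics/c11.png",np.hstack([f(arm.snapshot("top")[110:250,170:370,::-1]),f(arm.snapshot("scene")[110:270,140:350,::-1])]))
E
```

```text
eef_pos: [0.637, 0.256, 0.1489]
contact_force: [-0.0, -0.4, 0.5]
finger_gap: 0.651
eef_pos: [0.6409, 0.2574, 0.2789]
contact_force: [-0.3, -0.3, 0.2]
eef_pos: [0.4187, 0.3747, 0.2695]
contact_force: [0.2, -0.5, 0.6]
```

View pics/c11.png

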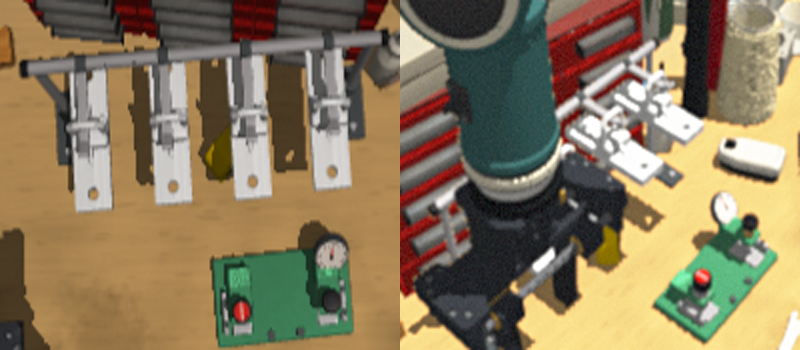

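All four hang on their own hooks and the fixture is empty. Last check: triangulate the red cap's height to see whether the plunger is home.

```bash
python3 - <<'E'
from h import *
def c(n,x0,y0,x1,y1):
    i=arm.snapshot(n)[y0:y1,x0:x1].astype(int);w=(i[:,:,0]-i[:,:,1:].max(2)>80);y,x=np.nonzero(w);return x.mean()+x0,y.mean()+y0,w.sum()
a=c("top",275,220,305,250);b=c("scene",285,225,310,250);print(a,b,tri(*a[:2],*b[:2]));
for z in(.072,.082): print(z,np.hypot(*(at("top",*a[:2],z)-at("scene",*b[:2],z))[:2]))
st()
E
```

```text
(np.float64(290.3414634146341), np.float64(234.0487804878049), np.int64(41)) (np.float64(298.4222222222222), np.float64(236.04444444444445), np.int64(45)) (array([0.46519372, 0.07417943, 0.07304391]), np.float64(0.0018861526794433834))
0.072 0.0021003783561951107
0.082 0.008141255854523851
59.65 [0.42   0.3722 0.269 ] [180.    0.    3.4] [-0.1  0.8  1.1] 0.654 0.0
```

The cap is at 73 mm, so the plunger is home.

```bash
python3 -c "
from rig import arm
print(arm.job_done())"
```

```text
the job is handed in; nothing more can be done
None
```

I pressed and held the gauge, latched the plunger out, hung all four pad eyes on hooks of their own, and turned the plunger back home; the job is handed in, with no verdict returned to me.

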